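# Press the storage jar lids home

## Robot

A 6-joint arm with a two-finger parallel gripper is mounted at the origin on a cart in front of the work surface, level with it; the furniture and walls round the work are solid. World frame = base frame: x ahead of the robot, y to its left, z up, the work surface at z = 0. Lengths are in m, angles in rad, forces in N, time in s.
With the tool pointing down it reaches from about 0.15 to 0.775 m from the base axis. Payload 6.1 kg.
Tool frame: the origin (TCP) lies midway between the tips of the shut fingers; the grasp point (between the pads) lies 19 mm behind it; z points along the fingers, y is the line along which they close (so a half turn about z gives the same grasp; the last joint's range is limited). The gripper opens to 85 mm and grips with 20 to 120 N. Pads are 22 mm wide; open, the fingers measure 114 mm over their backs; the gripper's body (76 mm by 85 mm) begins 54 mm behind the grasp point. The pads swing forward as they close: fully open they stand 13 mm farther back than shut.
Start: joints at [-1.206, 0.126, -0.04, 1.405, 0, 1.571], TCP at [0.187, -0.49, 0.231] pointing down, gripper open.
Joint ranges: [-2.72, 2.72], [-0.95, 1.95], [-1.27, 1.35], [-1.78, 2.02], [-1.46, 1.47], [-3.14, 3.14]. Speed limits (rad/s): [2.39, 2.39, 3.01, 3.14, 3.14, 3.14].

## Interface

Orientations are given as a rotation vector (axis times angle).
In Python, from bench import bot gives the robot as it stands.
- The arm moves only by the tool jog_arm, never from a script. Its argument "rows" is a list that holds one entry, the list of rows, each a list of 7 numbers: the opening, from 0 (shut) to 1 (fully open), then the shift along the world's x, y, z in m, then the turn, a rotation vector about the world's x, y, z in units of 5 degrees (1.0 is 5 degrees). A call has 1 to 12 rows; each row is the pose to reach, as a shift and turn from the pose commanded when the call began; what a row does not reach only later rows make up. A row lasts 1/12 s, in which the tool goes at most 41.7 mm and 7.16 degrees, less where a joint would pass 70% of its speed; a pose out of reach is approached as far as the arm can. A call with a gripper value outside its range is refused whole. The fingers move at their own pace and stop on an object; the grip force is fixed at half the most. Time passes only in rows, so rows that repeat a pose let the fingers close. It gives the time, the measured TCP pose, the force, the opening and the grip force at its end, in the units of the state.
- bot.observe(): the state, without advancing time (a new reading comes with each control period).
- bot.grab_frame(name): name is "side" or "top" or "wrist"; returns (picture, depth): 400x640x3 uint8, blue, green, red; 400x640 float32, m along the optical axis (not along the pixel's ray), 0 where there is no reading.
- bot.camera_params(name): a dict with "camera_matrix" (3x3 intrinsics, pixels), "R" (3x3) and "t" (3): a world point X has camera coordinates R X + t; the wrist camera has in their place "mount" (4x4, takes a point from camera to tool coordinates, whose origin is the TCP and whose axes are the flange's). Camera axes: x right, y down, z forward; pixel columns grow to the right and rows downward; lengths in m; the calibration is good to about 2 mm. A picture is of the moment at which its call begins: read the wrist's pose just before it. camera_params takes no time and is no camera call.
- bot.sign_off(): hands the job in; it is judged then, once.
The state is a dict: "t": time; "joints": joint angles; "qd": joint speeds; "tau": joint torques, N m; "eef_pos": TCP position; "tcp_rot": TCP orientation; "ft_force": force on the tool from outside, world axes, zero at the start; "wrist_torque": the same for the moment, N m; "finger_gap": finger opening in m; "grasp_force": force on a finger pad.
Only numpy, scipy, OpenCV 4.12 (cv2) and the standard library are available. Lean on these libraries where they do the work, as an engineer would, in place of code of your own. Each camera call takes 0.05 s, during which the arm holds its last target. There are 200 camera calls.

## Task

Close up the two leaning storage jars: put the loose lid that lies on the worktop onto the open jar and press it down until it is fully home, its steel rim flush on the jar's mouth all round. The other jar's lid is on but stands proud; press that one fully home too. Leave everything else where it stands and let go of both lids.

Things in the scene. Friction and masses are not known exactly. Their poses are not given: they have to be found in the camera images.
- open_jar: the jar without a lid: white stoneware jar, 105 mm across, 120 mm long, fixed in a wooden stand (120 x 128 mm, 61 mm high). Its axis leans 30 degrees from vertical towards the stand's front (-x); z up, y across. Origin on the worktop under the stand; mouth centre at (-0.026, 0, 0.150) m from it. Mouth 92 mm wide inside. Either jar may stand on the left.
- open_jar_mouth (a point): centre of the open jar's mouth, in its rim's plane; z out along the jar's axis, y across, level. In the neck, 8 mm down, is a flat rubber seal ring. A lid put in rests on it, its steel rim 8 mm proud; a push of about 10 N along the axis slides the ring down 8 mm until the steel rim sits on the mouth, and it stays.
- loose_lid: the loose lid, lying right way up on its plug: steel disc 104 mm across, 6 mm thick; under it a rubber plug 85 mm across (74 at its foot), 16 mm deep; on it a black bar grip 46 x 20 mm, 32 mm high, flat on top. About 0.1 kg. Origin at the centre of the plug's underside; z up, x along the bar, y across it; the bar spans z = 22 to 54 mm.
- loose_lid_rim (a point): on the loose lid's axis, level with the underside of its steel rim, 16 mm above the lid's origin; axes as the lid's. When the lid is home this point is at the open jar's mouth centre.
- lidded_jar: the jar whose lid is already on: white stoneware jar, 105 mm across, 120 mm long, fixed in a wooden stand (120 x 128 mm, 61 mm high). Its axis leans 30 degrees from vertical towards the stand's front (-x); z up, y across. Origin on the worktop under the stand; mouth centre at (-0.026, 0, 0.150) m from it.
- fitted_lid (a joint): how far the lid on this jar has been pressed in, m: 0 = 8 mm proud, 0.008 = fully home, steel rim on the mouth. It slides along the jar's axis only, does not come off, takes a push of about 10 N and stays where it is left. Starts between 0 and 0.003.
- fitted_lid_top (a point): centre of the flat top of the bar grip of the lid on this jar (the lid is like the loose one: the top is 38 mm above the underside of its steel rim); z along the jar's axis and outwards, x along the bar, which points up the slope, y across, level.
- salt_shaker: salt shaker, 44 mm across, 90 mm high, a bystander. Origin at its foot.
- spice_jar: spice jar with a screw cap, 45 mm across, 106 mm high, a bystander. Origin at its foot.
- espresso_cup: small spotted espresso cup, 63 mm across (92 mm with its handle), 55 mm high, a bystander. Origin at its foot.
- garlic: garlic bulb, 50 mm across and high, a bystander. Origin at its foot.
Not all that is in view belongs to the job. Leave any blue or green look-alike of the loose_lid alone.

How it is judged:
At the end, for the whole second after the job is handed in: The loose lid sits on the open jar, the underside of its steel rim within 2.5 mm of the mouth's plane, within 6 mm of centred and within 0.05 rad of square, at rest; the other jar's lid is pressed in by more than 6 of its 8 mm (z of loose_lid_rim in the frame of open_jar_mouth between -0.004 and 0.0025 m and x of loose_lid_rim in the frame of open_jar_mouth between -0.006 and 0.006 m and y of loose_lid_rim in the frame of open_jar_mouth between -0.006 and 0.006 m and angle between the z axis of loose_lid_rim and the z axis of open_jar_mouth, either way round below 0.05 rad and linear speed of loose_lid below 0.02 m/s and value of joint fitted_lid above 0.006 m); the robot touches nothing.
It fails at once if the salt shaker is moved more than 3 cm (distance of salt_shaker from where it was at the start of the episode above 0.03 m).
It fails at once if the spice jar is moved more than 3 cm (distance of spice_jar from where it was at the start of the episode above 0.03 m).
It fails at once if the espresso cup is moved more than 3 cm (distance of espresso_cup from where it was at the start of the episode above 0.03 m).
It fails at once if the garlic bulb is moved more than 3 cm (distance of garlic from where it was at the start of the episode above 0.03 m).
It also fails if it takes over 64 s, if anything falls off the work surface, if the arm or the gripper's body presses on something with over 40 N, if the wrist force passes 120 N, or if a joint passes its speed limit or range.

## Working session

There is one attempt and no reset: what is moved stays moved. The work goes in short steps, Python scripts to look and compute and a tool call to move; the robot and the scene stay as the last step left them, time stands still between calls to the robot, and variables do not carry over. Pictures are saved under pics/ and viewed, at most 10 in all, crops included, and the job is handed in when it is done.

Besides the shell and the picture viewer there is one more tool, called after "Request:" as name(argument=value, ...), one argument or row to a line, values as JSON. jog_arm: Moves the arm, as the interface text tells. Its arguments: {"type":"object","properties":{"rows":{"type":"array"}},"required":["rows"]}

```bash
mkdir -p pics; ls
cat > h.py <<'E'
import numpy as np, cv2
from scipy.spatial.transform import Rotation as Ro
from bench import bot
def cloud(name):
    s=bot.observe(); im,d=bot.grab_frame(name); p=bot.camera_params(name); K=np.array(p["camera_matrix"])
    v,u=np.mgrid[:400,:640]; c=np.stack([(u-K[0,2])/K[0,0]*d,(v-K[1,2])/K[1,1]*d,d],-1)
    if "R" in p: X=(c-np.array(p["t"]).ravel())@np.array(p["R"])
    else:
        M=np.array(p["mount"]); X=(c@M[:3,:3].T+M[:3,3])@Ro.from_rotvec(s["tcp_rot"]).as_matrix().T+np.array(s["eef_pos"])
    X[d==0]=np.nan
    return im,X
E
python3 - <<'E'
from h import *
print(bot.observe())
a=[]
for n in("top","side"):
    im,X=cloud(n); np.savez(n+".npz",im=im,X=X); cv2.imwrite(f"pics/{n}0.png",im)
    p=bot.camera_params(n); print(n,-np.array(p["R"]).T@np.array(p["t"]).ravel())
E
```

```text
pics
{'t': 0.0, 'joints': array([-1.20600543e+00,  1.26367193e-01, -4.05842282e-02,  1.40543078e+00,
        1.95543421e-05,  1.57079520e+00]), 'qd': array([-0.00233793, -0.00041963,  0.00049244,  0.00047085, -0.00045945,
       -0.00091743]), 'tau': array([ 3.33343985e-05, -4.35913610e+01,  3.52923703e+01,  1.73652201e-02,
        4.99289331e-05, -2.40920866e-05]), 'eef_pos': array([ 0.18715408, -0.49006676,  0.23054609]), 'tcp_rot': array([-3.08794243e+00, -5.69558484e-01,  4.21429205e-04]), 'ft_force': array([-0.37875427,  1.17795813,  0.8895847 ]), 'wrist_torque': array([-0.04367926, -0.00275757,  0.05805646]), 'grasp_force': 0.0, 'finger_gap': 0.08547248477225731}
top [0.31062383 0.00975011 1.42435351]
side [0.08348056 0.69852071 0.60027768]
```

View pics/top0.png

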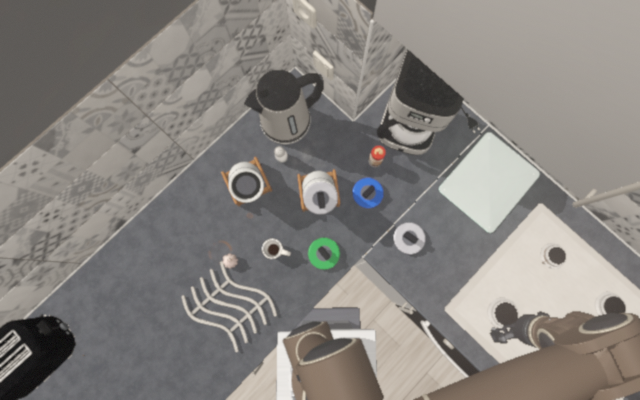

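View pics/side0.png

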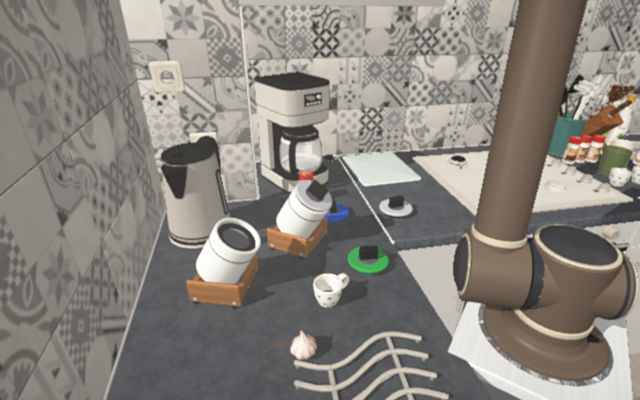

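The loose steel lid is at top (409,238), bare steel with a black bar. The blue (368,192) and green (324,253) lids are look-alikes. The open jar is at (246,183) and the lidded jar at (319,195). I'll check the lid in an enlarged crop and measure.

Run:
```python
from h import *
D=np.load("top.npz"); im,X=D["im"],D["X"]
cv2.imwrite("pics/crop.png",cv2.resize(im[140:280,210:450],None,fx=3.3,fy=3.3,interpolation=cv2.INTER_CUBIC))
np.set_printoptions(precision=4,suppress=True)
print(bot.camera_params("top")["camera_matrix"], bot.camera_params("wrist"))
def reg(u,v,r): 
    P=X[v-r:v+r,u-r:u+r].reshape(-1,3); return P[~np.isnan(P[:,0])]
P=reg(409,238,24)
d=P[(P[:,2]>.012)&(P[:,2]<.03)]; b=P[P[:,2]>.042]
for q in(d,b):
    print(len(q),q.mean(0),cv2.minAreaRect((q[:,:2]*1000).astype(np.float32)))
for (u,v) in((246,183),(319,195)):
    P=reg(u,v,34); print(u,v); 
    for lo,hi in((.02,.07),(.12,.2),(.15,.3)):
        q=P[(P[:,2]>lo)&(P[:,2]<hi)]; print(lo,len(q),q.mean(0),cv2.minAreaRect((q[:,:2]*1000).astype(np.float32)))
for n,(u,v) in dict(salt=(281,154),spice=(377,155),cup=(272,249),garlic=(229,260),green=(324,253),blue=(368,192)).items(): print(n,X[v,u])
```

```text
[[423.7795   0.     324.5709]
 [  0.     423.7795 201.4233]
 [  0.       0.       1.    ]] {'camera_matrix': array([[311.3673,   0.    , 317.8457],
       [  0.    , 311.3673, 194.4662],
       [  0.    ,   0.    ,   1.    ]]), 'mount': array([[ 0.0017, -0.9615, -0.2748,  0.0707],
       [ 1.    ,  0.0013,  0.0016,  0.0006],
       [-0.0012, -0.2748,  0.9615, -0.1417],
       [ 0.    ,  0.    ,  0.    ,  1.    ]])}
654 [ 0.4447 -0.2785  0.0226] ((445.6456298828125, -279.4960632324219), (100.97053527832031, 100.46985626220703), 89.49629974365234)
93 [ 0.4454 -0.2789  0.0531] ((445.6609191894531, -279.51019287109375), (46.12600326538086, 19.8936824798584), 55.24546432495117)
246 183
0.02 319 [0.6474 0.2456 0.052 ] ((652.8320922851562, 229.54588317871094), (118.7321548461914, 197.0994110107422), 24.428388595581055)
0.12 890 [0.6104 0.2465 0.1416] ((614.2943725585938, 244.96868896484375), (120.51061248779297, 102.83134460449219), 9.249351501464844)
0.15 295 [0.6276 0.2546 0.1613] ((625.4664916992188, 253.89584350585938), (59.894081115722656, 103.55030059814453), 24.51759910583496)
319 195
0.02 280 [0.612  0.0241 0.0557] ((606.6947021484375, 19.700279235839844), (119.99268341064453, 128.07220458984375), 7.2235918045043945)
0.12 1062 [0.5661 0.0152 0.1633] ((574.9033203125, 16.517982482910156), (126.5269546508789, 102.95330810546875), 8.868332862854004)
0.15 816 [0.5682 0.0151 0.1704] ((571.0999755859375, 14.082256317138672), (98.88209533691406, 103.99348449707031), 0.11245466023683548)
salt [0.7189 0.141  0.0843]
spice [ 0.7054 -0.1708  0.109 ]
cup [0.4134 0.1747 0.016 ]
garlic [0.3771 0.3086 0.0488]
green [0.396  0.003  0.0566]
blue [ 0.5954 -0.1445  0.0532]
```

View pics/crop.png

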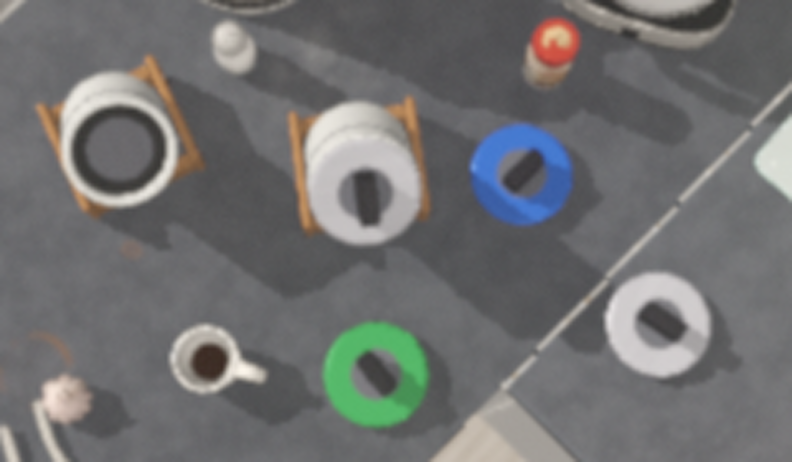

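The crop confirms that the uncoloured steel lid (crop 658,324) is the loose one. Next I'll fit the jar poses.

```bash
cat >> h.py <<'E'
from scipy.optimize import least_squares
def axis(psi):
    return np.array([-.5*np.cos(psi),-.5*np.sin(psi),np.sqrt(.75)])
def fitjar(P,x0,lid):
    def split(p):
        x,y,psi=p[:3]; a=axis(psi); m=np.array([x-.026*np.cos(psi),y-.026*np.sin(psi),.150]); return m,a
    def sd(p,P):
        m,a=split(p); h=p[3] if lid else 0
        q=P-m; z=q@a; r=np.linalg.norm(q-z[:,None]*a,axis=1)
        dr=r-.0525; dz=z-h
        if not lid: dr=np.where((z>-.002)|(r>.049),dr,dr) 
        return np.where((dr>0)&(dz>0),np.hypot(dr,dz),np.maximum(dr,dz)),r,z
    p=np.array(x0,float)
    for tol in(.03,.015,.008,.006,.005):
        s,r,z=sd(p,P); k=(np.abs(s)<tol)&(z>-.08)&(P[:,2]>.075)
        if not lid: k&=(r>.047)
        else: k&=~((r<.027)&(z>p[3]+.004))
        f=least_squares(lambda p:sd(p,P[k])[0],p,loss="soft_l1",f_scale=.002); p=f.x
    m,a=split(p); return p,m,a,k.sum(),np.sqrt(np.mean(f.fun**2))
E
python3 - <<'E'
from h import *
np.set_printoptions(precision=4,suppress=True)
C={n:np.load(n+".npz")["X"].reshape(-1,3) for n in("top","side")}
for lid,x0 in((0,[.645,.25,.3]),(1,[.605,.02,.13,.014])):
    for src in("top","side","both"):
        P=np.vstack(list(C.values())) if src=="both" else C[src]
        P=P[~np.isnan(P[:,0])]; P=P[np.linalg.norm(P[:,:2]-np.array(x0[:2]),axis=1)<.13]
        print(lid,src,*fitjar(P,x0 if lid else x0,lid))
    b=None
E
```

```text
0 top [0.6219 0.2526 0.4462] [0.5985 0.2413 0.15  ] [-0.4511 -0.2157  0.866 ] 325 0.0013456865526224092
0 side [0.6203 0.2533 0.4405] [0.5968 0.2422 0.15  ] [-0.4523 -0.2132  0.866 ] 1491 0.0009415477381259568
0 both [0.6206 0.2533 0.439 ] [0.5971 0.2423 0.15  ] [-0.4526 -0.2125  0.866 ] 1824 0.001070642421057773
1 top [0.587  0.0171 0.1115 0.0132] [0.5612 0.0142 0.15  ] [-0.4969 -0.0556  0.866 ] 982 0.0018336807087398629
1 side [0.5858 0.0178 0.1463 0.0131] [0.5601 0.014  0.15  ] [-0.4947 -0.0729  0.866 ] 1549 0.0011813822409061992
1 both [0.5863 0.0177 0.138  0.0132] [0.5605 0.0141 0.15  ] [-0.4952 -0.0688  0.866 ] 2527 0.001488737859066416
```

Request:
jog_arm(
  rows=[
    [[1,0.2585,0.211,-0.07,0,0,6.86],[1,0.2585,0.211,-0.07,0,0,6.86],[1,0.2585,0.211,-0.07,0,0,6.86],[1,0.2585,0.211,-0.07,0,0,6.86],[1,0.2585,0.211,-0.07,0,0,6.86],[1,0.2585,0.211,-0.07,0,0,6.86],[1,0.2585,0.211,-0.07,0,0,6.86],[1,0.2585,0.211,-0.07,0,0,6.86],[1,0.2585,0.211,-0.07,0,0,6.86],[1,0.2585,0.211,-0.07,0,0,6.86],[1,0.2585,0.211,-0.07,0,0,6.86],[1,0.2585,0.211,-0.07,0,0,6.86]],
  ],
)

```text
t: 1.1
eef_pos: [0.445, -0.2802, 0.1615]
tcp_rot: [2.785, 1.454, -0.001]
ft_force: [-0.2, -0.1, 0.9]
finger_gap: 0.0852
grasp_force: 0.0
```

Run:
```python
from h import *
np.set_printoptions(precision=4,suppress=True)
im,X=cloud("wrist"); cv2.imwrite("pics/w1.png",im); s=bot.observe()
print(s["eef_pos"],Ro.from_rotvec(s["tcp_rot"]).as_matrix(),s["joints"])
P=X.reshape(-1,3); P=P[np.linalg.norm(P[:,:2]-[.4455,-.2793],axis=1)<.065]
for lo,hi in((.012,.03),(.045,.06)):
    q=P[(P[:,2]>lo)&(P[:,2]<hi)]; print(len(q),q.mean(0),cv2.minAreaRect((q[:,:2]*1000).astype(np.float32)))
```

```text
[ 0.4449 -0.2804  0.1617] [[ 0.5722  0.8201 -0.    ]
 [ 0.8201 -0.5722 -0.0004]
 [-0.0004  0.0002 -1.    ]] [-0.5622  0.136  -0.1802  1.2543 -0.0004  1.6177]
7939 [ 0.4478 -0.277   0.021 ] ((445.4263916015625, -279.9259033203125), (103.33940887451172, 102.40766906738281), 57.46570587158203)
1240 [ 0.4465 -0.2787  0.0523] ((445.92352294921875, -279.6194152832031), (44.96112060546875, 19.966064453125), 54.47748565673828)
```

Request:
jog_arm(
  rows=[
    [[1,0.0005,0,-0.04,0,0,0],[1,0.0005,0,-0.08,0,0,0],[1,0.0005,0,-0.115,0,0,0],[1,0.0005,0,-0.13,0,0,0],[1,0.0005,0,-0.136,0,0,0],[1,0.0005,0,-0.136,0,0,0],[0,0.0005,0,-0.136,0,0,0],[0,0.0005,0,-0.136,0,0,0],[0,0.0005,0,-0.136,0,0,0],[0,0.0005,0,-0.136,0,0,0],[0,0.0005,0,-0.136,0,0,0],[0,0.0005,0,-0.136,0,0,0]],
  ],
)

```text
t: 2.15
eef_pos: [0.447, -0.2798, 0.0263]
tcp_rot: [2.783, 1.455, 0.001]
ft_force: [0.9, 0.2, 0.1]
finger_gap: 0.0195
grasp_force: 58.9
```

Request:
jog_arm(
  rows=[
    [[0,0,0,0,0,0,0],[0,0,0,0,0,0,0],[0,0,0,0,0,0,0],[0,0,0,0.02,0,0,0],[0,0,0,0.06,0,0,0],[0,0,0,0.1,0,0,0],[0,0,0,0.14,0,0,0],[0,0,0,0.18,0,0,0],[0,0,0,0.22,0,0,0],[0,0,0,0.26,0,0,0],[0,0,0,0.28,0,0,0],[0,0,0,0.28,0,0,0]],
  ],
)

```text
t: 3.15
eef_pos: [0.4475, -0.2801, 0.3105]
tcp_rot: [2.778, 1.453, 0.006]
ft_force: [-0.8, 0.7, -0.3]
finger_gap: 0.0193
grasp_force: 59.1
```

Request:
jog_arm(
  rows=[
    [[0,0.009,0.04,0,0,0,1],[0,0.018,0.08,0,0,0,2],[0,0.027,0.12,0,0,0,3],[0,0.036,0.16,0,0,0,4],[0,0.045,0.2,0,0,0,5],[0,0.054,0.24,0,0,0,6],[0,0.063,0.28,0,0,0,7],[0,0.072,0.32,0,0,0,8],[0,0.081,0.36,0,0,0,9],[0,0.09,0.4,0,0,0,10],[0,0.099,0.44,0,0,0,11],[0,0.108,0.48,0,0,0,12]],
  ],
)

```text
t: 4.15
eef_pos: [0.5539, 0.2027, 0.3038]
tcp_rot: [-1.676, -2.656, 0.002]
ft_force: [1.0, 0.2, -0.6]
finger_gap: 0.0192
grasp_force: 59.0
```

Request:
jog_arm(
  rows=[
    [[0,0.006,0.025,0,0,0,0],[0,0.006,0.025,0,0.43,-0.905,0],[0,0.006,0.025,0,0.85,-1.81,0],[0,0.006,0.025,0,1.28,-2.715,0],[0,0.006,0.025,-0.01,1.7,-3.62,0],[0,0.006,0.025,-0.02,2.13,-4.525,0],[0,0.006,0.025,-0.03,2.555,-5.43,0],[0,0.006,0.025,-0.05,2.555,-5.43,0],[0,0.006,0.025,-0.07,2.555,-5.43,0],[0,0.006,0.025,-0.08,2.555,-5.43,0],[0,0.006,0.025,-0.08,2.555,-5.43,0],[0,0.006,0.025,-0.08,2.555,-5.43,0]],
  ],
)

```text
t: 5.15
eef_pos: [0.56, 0.2255, 0.2244]
tcp_rot: [1.497, 2.359, 0.63]
ft_force: [-0.7, 0.2, -0.9]
finger_gap: 0.0192
grasp_force: 59.1
```

```bash
cat >> h.py <<'E'
np.set_printoptions(precision=4,suppress=True)
M1=np.array([.5975,.242,.150]);PSI1=.44
def rel(m,psi):
    s=bot.observe(); R=Ro.from_rotvec(s["tcp_rot"]).as_matrix(); a=axis(psi); y=np.array([-np.sin(psi),np.cos(psi),0]); x=np.cross(y,a)
    J=np.stack([x,y,a],1); p=np.array(s["eef_pos"])
    print("tcp",p,"in mouth frame",J.T@(p-m),"z tool err deg",np.degrees(np.cross(R[:,2],-a)),"ft",s["ft_force"],"gap",s["finger_gap"],s["joints"])
    return s,R,J,p
E
python3 - <<'E'
from h import *
s,R,J,p=rel(M1,PSI1)
A=[]
for n in("side","top"):
    im,X=cloud(n); cv2.imwrite(f"pics/{n}1.png",im)
    P=X.reshape(-1,3); P=P[~np.isnan(P[:,0])]
    q=(P-p)@R  # tool frame
    k=(np.abs(q[:,2]-.0073)<.02)&(np.hypot(q[:,0],q[:,1])<.065)&(np.hypot(q[:,0],q[:,1])>.035)
    q=q[k]; 
    # edge (disc side/top) fit: cylinder r .052, z from .0043(top) to .0103 tool z
    def sd(v):
        ax=np.array([v[3],v[4],-1]); ax/=np.linalg.norm(ax); d=q-v[:3]*[1,1,1]; z=d@ax; r=np.linalg.norm(d-z[:,None]*ax,axis=1)
        dr=r-.052; dz=np.abs(z-.003)-.003
        return np.where((dr>0)&(dz>0),np.hypot(dr,dz),np.maximum(dr,dz))
    f=least_squares(sd,[0,0,.0103,0,0],loss="soft_l1",f_scale=.001)
    print(n,len(q),f.x,np.sqrt(np.mean(f.fun**2)), "rim in mouth frame",J.T@(p+R@f.x[:3]-M1))
E
```

```text
tcp [0.56   0.2255 0.2244] in mouth frame [0.0018 0.0011 0.0848] z tool err deg [ 0.039  -0.094  -0.0028] ft [-0.7315  0.2017 -0.9457] gap 0.01917011122915053 [ 0.3644 -0.1342 -0.4424  0.742   0.0378  1.5053]
side 656 [-0.0013 -0.0002  0.01    0.0073 -0.0002] 0.003176772393668595 rim in mouth frame [ 0.0015 -0.0002  0.0748]
top 366 [-0.0022  0.0014  0.0083  0.0107 -0.0246] 0.0016149963418067366 rim in mouth frame [ 0.0031 -0.0011  0.0765]
```

Request:
jog_arm(
  rows=[
    [[0,-0.0016,-0.0007,-0.001,0,0,0],[0,0.0075,0.0036,-0.0183,0,0,0],[0,0.0143,0.0068,-0.0313,0,0,0],[0,0.0188,0.0089,-0.04,0,0,0],[0,0.0224,0.0106,-0.0469,0,0,0],[0,0.0251,0.0119,-0.0521,0,0,0],[0,0.0269,0.0127,-0.0556,0,0,0],[0,0.0269,0.0127,-0.0556,0,0,0],[0,0.0269,0.0127,-0.0556,0,0,0]],
  ],
)

```text
t: 6.0
eef_pos: [0.5873, 0.2383, 0.17]
tcp_rot: [1.496, 2.358, 0.632]
ft_force: [-0.3, -0.6, -1.3]
finger_gap: 0.0189
grasp_force: 59.1
```

Run:
```python
from h import *
rel(M1,PSI1)
im,X=cloud("side"); cv2.imwrite("pics/s2.png",cv2.resize(im[120:330,130:410],None,fx=2.8,fy=2.8,interpolation=cv2.INTER_CUBIC))
```

```text
tcp [0.5873 0.2383 0.17  ] in mouth frame [0.0006 0.001  0.0227] z tool err deg [-0.0022  0.0189  0.0035] ft [-0.2706 -0.6063 -1.3074] gap 0.018892757241275378 [ 0.3689 -0.0566 -0.4956  0.609   0.0354  1.5093]
```

View pics/s2.png

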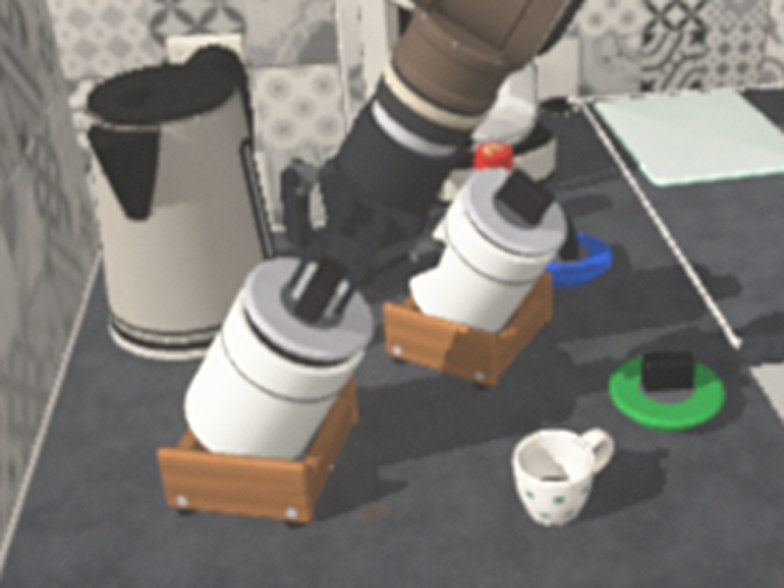

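The lid sits squared over the mouth at crop (310,305), with its plug just inside and an even gap of about 12 mm. I'll press it in small steps.

Request:
jog_arm(
  rows=[
    [[0,0.0009,0.0004,-0.0017,0,0,0],[0,0.0018,0.0009,-0.0035,0,0,0],[0,0.0027,0.0013,-0.0052,0,0,0],[0,0.0036,0.0017,-0.0069,0,0,0],[0,0.0036,0.0017,-0.0069,0,0,0],[0,0.0036,0.0017,-0.0069,0,0,0]],
  ],
)

```text
t: 6.55
eef_pos: [0.591, 0.2401, 0.1636]
tcp_rot: [1.496, 2.357, 0.633]
ft_force: [-3.8, -1.2, 4.6]
finger_gap: 0.0192
grasp_force: 59.9
```

Request:
jog_arm(
  rows=[
    [[0,0.0005,0.0002,-0.0009,0,0,0],[0,0.0009,0.0004,-0.0017,0,0,0],[0,0.0014,0.0006,-0.0026,0,0,0],[0,0.0018,0.0009,-0.0035,0,0,0],[0,0.0018,0.0009,-0.0035,0,0,0],[0,0.0018,0.0009,-0.0035,0,0,0]],
  ],
)

```text
t: 7.05
eef_pos: [0.5928, 0.241, 0.1602]
tcp_rot: [1.496, 2.357, 0.633]
ft_force: [-4.7, -0.8, 4.8]
finger_gap: 0.0192
grasp_force: 60.3
```

Run:
```python
from h import *
rel(M1,PSI1)
```

```text
tcp [0.5928 0.241  0.1602] in mouth frame [0.001  0.0011 0.0112] z tool err deg [-0.0244  0.0699  0.0044] ft [-4.6502 -0.8362  4.8104] gap 0.01921557765127318 [ 0.37   -0.0403 -0.503   0.5842  0.0349  1.5102]
```

Request:
jog_arm(
  rows=[
    [[0,0.0005,0.0002,-0.0009,0,0,0],[0,0.0009,0.0004,-0.0017,0,0,0],[0,0.0009,0.0004,-0.0017,0,0,0],[0,0.0009,0.0004,-0.0017,0,0,0]],
  ],
)

```text
t: 7.38
eef_pos: [0.5932, 0.2412, 0.1595]
tcp_rot: [1.496, 2.357, 0.633]
ft_force: [-13.3, -4.8, 13.4]
finger_gap: 0.019
grasp_force: 61.8
```

Request:
jog_arm(
  rows=[
    [[0,0.0005,0.0002,-0.0009,0,0,0],[0,0.0009,0.0004,-0.0017,0,0,0],[0,0.0009,0.0004,-0.0017,0,0,0],[0,0.0009,0.0004,-0.0017,0,0,0]],
  ],
)

```text
t: 7.72
eef_pos: [0.5932, 0.2412, 0.1594]
tcp_rot: [1.496, 2.357, 0.634]
ft_force: [-28.4, -11.2, 28.3]
finger_gap: 0.0193
grasp_force: 64.7
```

Force rose to 42 N with no further travel, so the lid is home. I'll relieve the push, open and back off along the axis.

Request:
jog_arm(
  rows=[
    [[0,-0.0011,-0.0005,0.0021,0,0,0],[0,-0.0011,-0.0005,0.0021,0,0,0],[1,-0.0011,-0.0005,0.0021,0,0,0],[1,-0.0011,-0.0005,0.0021,0,0,0],[1,-0.0011,-0.0005,0.0021,0,0,0],[1,-0.0011,-0.0005,0.0021,0,0,0],[1,-0.0011,-0.0005,0.0021,0,0,0],[1,-0.0011,-0.0005,0.0021,0,0,0]],
  ],
)

```text
t: 8.38
eef_pos: [0.5933, 0.2412, 0.1576]
tcp_rot: [1.497, 2.358, 0.631]
ft_force: [-0.3, 0.5, 0.9]
finger_gap: 0.0855
grasp_force: 0.0
```

Request:
jog_arm(
  rows=[
    [[1,-0.0045,-0.0021,0.0087,0,0,0],[1,-0.0135,-0.0064,0.026,0,0,0],[1,-0.0271,-0.0128,0.052,0,0,0],[1,-0.0406,-0.0192,0.078,0,0,0],[0.5,-0.0542,-0.0256,0.104,0,0,0],[0,-0.0542,-0.0256,0.13,0,0,0],[0,-0.0542,-0.0256,0.13,0,0,0],[0,-0.0542,-0.0256,0.13,0,0,0]],
  ],
)

```text
t: 9.05
eef_pos: [0.5396, 0.2157, 0.2914]
tcp_rot: [1.494, 2.354, 0.637]
ft_force: [0.2, 0.3, -0.3]
finger_gap: 0.0386
grasp_force: 0.0
```

Run:
```python
from h import *
s,R,J,p=rel(M1,PSI1)
M2=np.array([.5605,.0141,.15]); P2=.138
for n in("side","top"):
    im,X=cloud(n); P=X.reshape(-1,3); P=P[~np.isnan(P[:,0])]
    if n=="side": cv2.imwrite("pics/s3.png",cv2.resize(im[120:330,130:410],None,fx=2.8,fy=2.8,interpolation=cv2.INTER_CUBIC))
    for m,psi in((M1,PSI1),(M2,P2)):
        a=axis(psi); y=np.array([-np.sin(psi),np.cos(psi),0]); JJ=np.stack([np.cross(y,a),y,a],1)
        q=(P-m)@JJ; r=np.hypot(q[:,0],q[:,1])
        d=q[(r>.03)&(r<.05)&(np.abs(q[:,2])<.03)]
        A=np.c_[d[:,:2],np.ones(len(d))]; c=np.linalg.lstsq(A,d[:,2],rcond=None)[0]
        b=q[(r<.03)&(q[:,2]>.035)&(q[:,2]<.055)]
        print(n,psi,"disc top plane",len(d),c,"med z",np.median(d[:,2]),"grip top",len(b),np.median(b,0) if len(b) else 0,cv2.minAreaRect((b[:,:2]*1000).astype(np.float32)))
```

```text
tcp [0.5396 0.2157 0.2914] in mouth frame [0.0157 0.0009 0.1542] z tool err deg [-0.1011  0.2704  0.0137] ft [ 0.1609  0.2594 -0.3347] gap 0.03859635528388596 [ 0.36   -0.1898 -0.3443  0.8891  0.0398  1.5017]
side 0.44 disc top plane 665 [ 0.0004 -0.0036  0.0065] med z 0.006466483633897125 grip top 128 [0.0007 0.0048 0.0382] ((0.7237644195556641, 2.469148635864258), (45.345184326171875, 19.118131637573242), 89.2298355102539)
side 0.138 disc top plane 448 [ 0.0125 -0.0629  0.0121] med z 0.013003923318083012 grip top 135 [0.0001 0.0077 0.0438] ((-0.5769824981689453, 2.549694061279297), (45.825599670410156, 22.098426818847656), 2.033855676651001)
top 0.44 disc top plane 389 [ 0.0051 -0.0127  0.0056] med z 0.005649461209298142 grip top 38 [ 0.0034 -0.0131  0.0384] ((3.169107437133789, -13.708438873291016), (21.261449813842773, 17.5908145904541), 89.92412567138672)
top 0.138 disc top plane 502 [ 0.0044 -0.005   0.0125] med z 0.012570243721751794 grip top 99 [0.0031 0.0001 0.0442] ((1.5536041259765625, 0.05293083190917969), (19.500661849975586, 45.50688934326172), 89.43630981445312)
```

View pics/s3.png

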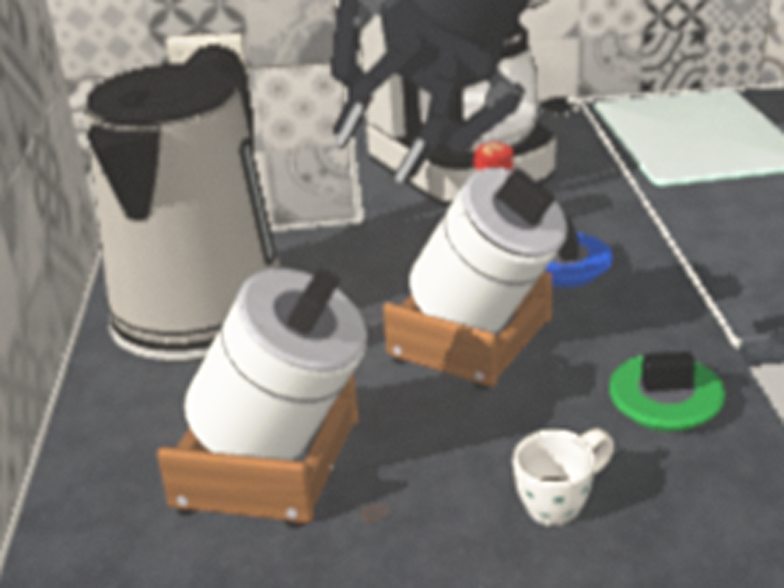

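The loose lid is now flush: disc top is about 6 mm above the mouth in both views, with no gap round crop (300,320). Next I'll move the shut fingers over the other lid's grip.

Request:
jog_arm(
  rows=[
    [[0,-0.003,-0.035,0,0,0,-0.7],[0,-0.006,-0.07,0,0,0,-1.4],[0,-0.009,-0.105,0,0,0,-2.1],[0,-0.012,-0.14,0,0,0,-2.8],[0,-0.014,-0.175,0,0,0,-3.46],[0,-0.016,-0.207,-0.02,0,0,-3.46],[0,-0.016,-0.207,-0.04,0,0,-3.46],[0,-0.016,-0.207,-0.06,0,0,-3.46],[0,-0.016,-0.207,-0.06,0,0,-3.46],[0,-0.016,-0.207,-0.06,0,0,-3.46]],
  ],
)

```text
t: 9.98
eef_pos: [0.5219, 0.0084, 0.2256]
tcp_rot: [1.805, 2.072, 0.551]
ft_force: [-0.0, -0.1, 0.3]
finger_gap: -0.0002
grasp_force: 0.0
```

Run:
```python
from h import *
rel(np.array([.5605,.0141,.15]),.138)
```

```text
tcp [0.5219 0.0084 0.2256] in mouth frame [ 0.004  -0.0003  0.085 ] z tool err deg [ 0.0106 -0.2466 -0.0135] ft [-0.0016 -0.0908  0.2721] gap -0.00020790777874402265 [-0.0315 -0.2908 -0.5558  0.7927  0.0843  1.424 ]
```

Request:
jog_arm(
  rows=[
    [[0,0.003,0.0005,-0.012,0,0,0],[0,0.009,0.0013,-0.023,0,0,0],[0,0.0152,0.0021,-0.0327,0,0,0],[0,0.0152,0.0021,-0.0327,0,0,0],[0,0.0167,0.0023,-0.0353,0,0,0],[0,0.0177,0.0024,-0.037,0,0,0],[0,0.0187,0.0026,-0.0387,0,0,0],[0,0.0197,0.0027,-0.0405,0,0,0],[0,0.0197,0.0027,-0.0405,0,0,0]],
  ],
)

```text
t: 10.73
eef_pos: [0.5432, 0.0115, 0.1889]
tcp_rot: [1.801, 2.069, 0.557]
ft_force: [-1.6, 0.3, 2.8]
finger_gap: -0.0
grasp_force: 1.6
```

Request:
jog_arm(
  rows=[
    [[0,0.0005,0.0001,-0.0009,0,0,0],[0,0.001,0.0001,-0.0017,0,0,0],[0,0.0015,0.0002,-0.0026,0,0,0],[0,0.0015,0.0002,-0.0026,0,0,0],[0,0.0015,0.0002,-0.0026,0,0,0]],
  ],
)

```text
t: 11.15
eef_pos: [0.5447, 0.0117, 0.1865]
tcp_rot: [1.801, 2.069, 0.557]
ft_force: [-4.7, 0.7, 6.3]
finger_gap: 0.0
grasp_force: 3.5
```

Run:
```python
from h import *
rel(np.array([.5605,.0141,.15]),.138)
```

```text
tcp [0.5447 0.0117 0.1865] in mouth frame [ 0.0044 -0.0002  0.0397] z tool err deg [-0.0297  0.1304 -0.0067] ft [-4.7235  0.6915  6.2827] gap 1.0953192340566232e-05 [-0.0221 -0.2382 -0.6087  0.6799  0.0803  1.4318]
```

Contact is made and the lid is sliding at about 8 N, with the TCP at 39.7 mm (home is about 38). I'll keep pressing until the force rises.

Request:
jog_arm(
  rows=[
    [[0,0.0005,0.0001,-0.0009,0,0,0],[0,0.001,0.0001,-0.0017,0,0,0],[0,0.0015,0.0002,-0.0026,0,0,0],[0,0.0015,0.0002,-0.0026,0,0,0],[0,0.0015,0.0002,-0.0026,0,0,0]],
  ],
)

```text
t: 11.57
eef_pos: [0.5456, 0.0118, 0.1851]
tcp_rot: [1.801, 2.068, 0.557]
ft_force: [-16.2, -0.0, 15.7]
finger_gap: 0.0002
grasp_force: 11.0
```

Request:
jog_arm(
  rows=[
    [[0,0.0005,0.0001,-0.0009,0,0,0],[0,0.001,0.0001,-0.0017,0,0,0],[0,0.001,0.0001,-0.0017,0,0,0],[0,0.001,0.0001,-0.0017,0,0,0]],
  ],
)

```text
t: 11.9
eef_pos: [0.5459, 0.0119, 0.1851]
tcp_rot: [1.8, 2.067, 0.558]
ft_force: [-31.5, -2.2, 30.4]
finger_gap: 0.0001
grasp_force: 21.0
```

It's seated: 44 N with no travel. I'll retreat along the axis and check.

Request:
jog_arm(
  rows=[
    [[0,-0.005,-0.0007,0.0087,0,0,0],[0,-0.02,-0.0028,0.0346,0,0,0],[0,-0.035,-0.005,0.06,0,0,0],[0,-0.05,-0.007,0.09,0,0,0],[0,-0.08,-0.007,0.12,0,0,0],[0,-0.11,-0.007,0.14,0,0,0],[0,-0.14,-0.007,0.15,0,0,0],[0,-0.17,-0.007,0.15,0,0,0],[0,-0.17,-0.007,0.15,0,0,0],[0,-0.17,-0.007,0.15,0,0,0]],
  ],
)

```text
t: 12.73
eef_pos: [0.3762, 0.0047, 0.3322]
tcp_rot: [1.8, 2.067, 0.557]
ft_force: [0.9, 0.6, -0.2]
finger_gap: 0.0001
grasp_force: 0.0
```

Run:
```python
from h import *
s=bot.observe(); print(s["eef_pos"],s["ft_force"])
im,X=cloud("side"); P=X.reshape(-1,3); P=P[~np.isnan(P[:,0])]
cv2.imwrite("pics/s4.png",cv2.resize(im[120:330,130:410],None,fx=2.8,fy=2.8,interpolation=cv2.INTER_CUBIC))
for m,psi in((M1,PSI1),(np.array([.5605,.0141,.15]),.138)):
    a=axis(psi); y=np.array([-np.sin(psi),np.cos(psi),0]); JJ=np.stack([np.cross(y,a),y,a],1)
    q=(P-m)@JJ; r=np.hypot(q[:,0],q[:,1]); d=q[(r>.03)&(r<.05)&(np.abs(q[:,2])<.03)]; b=q[(r<.03)&(q[:,2]>.03)&(q[:,2]<.055)]
    t=q[(np.abs(q[:,2]-.006)<.0025)&(r<.058)]
    print("disc top",np.median(d[:,2]),"grip top",np.percentile(b[:,2],[50,80]),"disc centre",cv2.minEnclosingCircle((t[:,:2]*1000).astype(np.float32)))
```

```text
[0.3762 0.0047 0.3322] [ 0.9382  0.5959 -0.1792]
disc top 0.0064518423130911886 grip top [0.038  0.0391] disc centre ((0.18379095196723938, 1.314806342124939), 52.55860900878906)
disc top 0.006516244331681777 grip top [0.0376 0.0389] disc centre ((-0.37560588121414185, 2.8699965476989746), 51.91108703613281)
```

View pics/s4.png

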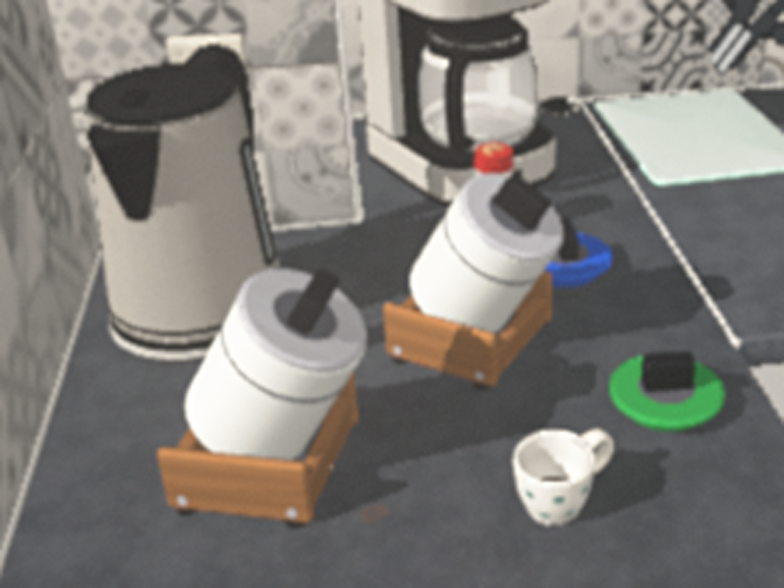

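Both lids are flush (crop 300,320 and 505,215), with disc tops 6.5 mm above the mouths, the lid centred, and the bystanders in view unmoved.

```bash
python3 -c "
from bench import bot
print(bot.sign_off())"
```

```text
the job is handed in; nothing more can be done
None
```

Job handed in after about 13 s of robot time: the loose lid is on the open jar and pressed home, the other jar's lid is pressed home too, and the arm is clear of both; the sign-off returned no verdict.

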